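# Chock a row of dropper bottles lying on the mat

## Robot

A 7-joint arm with a two-finger parallel gripper is mounted at the origin on a cart in front of the work surface, level with it; the furniture and walls round the work are solid. World frame = base frame: x ahead of the robot, y to its left, z up, the work surface at z = 0. Lengths are in m, angles in rad, forces in N, time in s.
With the tool pointing down it reaches from about 0.4 to 0.875 m from the base axis. Payload 4.4 kg.
Tool frame: the origin (TCP) lies midway between the tips of the shut fingers; the grasp point (between the pads) lies 19 mm behind it; y points along the fingers, x is the direction in which the jaws open and shut, and the axes are right-handed (so a half turn about y gives the same grasp; the last joint's range is limited). The gripper opens to 85 mm and grips with 20 to 120 N. Pads are 22 mm wide; open, the fingers measure 114 mm over their backs; the gripper's body (76 mm by 85 mm) begins 54 mm behind the grasp point. The pads swing forward as they close: fully open they stand 13 mm farther back than shut.
Start: joints at [1.11, 0.628, 0.038, 1.517, -0.027, 0.996, -0.02], TCP at [0.25, -0.6, 0.231] pointing down, gripper open.
Joint ranges: [-3.06, 3.06], [-0.37, 2.12], [-1.25, 1.32], [0.18, 2.47], [-1.1, 4.24], [0.23, 1.98], [-2.94, 2.94]. Speed limits (rad/s): [2.57, 2.57, 3.14, 3.14, 3.14, 3.14, 3.14].

## Interface

Orientations are given as [roll, pitch, yaw] about the fixed x, y, z axes, in that order (R = Rz(yaw) Ry(pitch) Rx(roll)).
In Python, from plant import r gives the robot as it stands. The module is installed in compiled form; this text tells all that it offers.
- The arm moves only by the tool send_rows, never from a script. Its arguments are lists of equal length, an entry for each row: "linear": the shift along the tool's x, y, z in mm, a list of three; "roll": the turn about the tool's y in degrees. In form: {"linear": [[x, y, z], ...], "roll": [roll, ...]}. A call has 1 to 20 rows; each row shifts and turns the commanded pose from where the row before left it, along the tool's axes as they then stand; what a row does not reach is not made up. A row lasts 1/12 s, in which the tool goes at most 41.7 mm and 7.16 degrees, less where a joint would pass 70% of its speed; a pose out of reach is approached as far as the arm can. A call with a gripper value outside its range is refused whole. "grip" is the finger opening in mm, from 0 to 85.4, set as the call begins (left out, the last holds). The fingers move at their own pace and stop on an object; the grip force is fixed at half the most. Time passes only in rows, so rows that do not move let the fingers close. It gives the time, the measured TCP pose, the force and the opening at its end, in the units of the state.
- r.get_obs(): the state, without advancing time (a new reading comes with each control period).
- r.read_camera(name): name is "scene" or "top"; returns a dict with "image" (384x512x3 uint8, red, green, blue), "z_map" (384x512 float32, m along the optical axis (not along the pixel's ray), 0 where there is no reading), "intrinsics" (3x3 intrinsics, pixels), "rvec" (rotation vector, rad) and "tvec" (3), from world to camera coordinates, as OpenCV has them. Camera axes: x right, y down, z forward; pixel columns grow to the right and rows downward; lengths in m; the calibration is good to about 2 mm. A picture is of the moment at which its call begins.
- r.job_done(): hands the job in, once; it reports no verdict.
The state is a dict: "time": time; "joint_positions": joint angles; "qvel": joint speeds; "joint_torque": joint torques, N m; "tcp_pos": TCP position; "tcp_rot": TCP orientation; "ft_force": force on the tool from outside, world axes, zero at the start; "moment": the same for the moment, N m; "width": finger opening in m.
Only numpy, scipy, OpenCV 4.12 (cv2) and the standard library are available. Lean on these libraries where they do the work, as an engineer would, in place of code of your own. Each camera call takes 0.05 s, during which the arm holds its last target.

## Task

The three amber dropper bottles lying side by side on the grey bench mat could roll away. Set one of the two white wedges against each end of the row, flat on the mat, its slope facing and close up to the middle of the end bottle's body and square to it, so that the row cannot roll apart. Leave the bottles lying side by side where they are.

Things in the scene. Friction and masses are not known exactly. Their poses are not given: they have to be found in the camera images.
- chock_left_grip (a point): white wedge at left in front of the mat, 60 g, on its flat base: block 30 mm deep (x -22.5 to 7.5), 44 mm wide, 28 high, ribs on top, then a 45 degree slope down to a 3 mm thick toe at x = 32.5. Point: over its balance point, 14 mm above base; x level to the slope side, y along the width, z up. Grip the upright end faces (y = +-22). Slope touches a lying bottle when the bottle's axis is at x = 42 mm. Either wedge suits either end
- chock_right_grip (a point): white wedge right of the mat, 60 g, on its flat base: block 30 mm deep (x -22.5 to 7.5), 44 mm wide, 28 high, ribs on top, then a 45 degree slope down to a 3 mm thick toe at x = 32.5. Point: over its balance point, 14 mm above base; x level to the slope side, y along the width, z up. Grip the upright end faces (y = +-22). Slope touches a lying bottle when the bottle's axis is at x = 42 mm. Either wedge suits either end
- bottle_left_body (a point): amber dropper bottle, black cap, lying on its side on the mat, the left-hand one (largest y) of the row of three; 102 mm long, about 70 g, rolls easily; round body 33 mm in diameter, 70 mm long. Point: centre of the body, on its axis, 16.5 mm above the mat; z along the axis from base to cap (away from the robot); x and y turn as it rolls
- bottle_mid_body (a point): amber dropper bottle, black cap, lying on its side on the mat, the middle one of the row of three; 102 mm long, about 70 g, rolls easily; round body 33 mm in diameter, 70 mm long. Point: centre of the body, on its axis, 16.5 mm above the mat; z along the axis from base to cap (away from the robot); x and y turn as it rolls
- bottle_right_body (a point): amber dropper bottle, black cap, lying on its side on the mat, the right-hand one (smallest y) of the row of three; 102 mm long, about 70 g, rolls easily; round body 33 mm in diameter, 70 mm long. Point: centre of the body, on its axis, 16.5 mm above the mat; z along the axis from base to cap (away from the robot); x and y turn as it rolls
- mat: thin grey plastic bench mat, 130 x 260 mm, 3 mm thick, fixed on the worktop (z = 0); origin at the centre of its underside, y along its length and along the row (to the left), x along the bottles. A flat white rectangular spacer (14 mm high, no slope) and a small carton near by are not for this job
Mind the look-alikes: they are no part of the job. Leave any blue or red look-alike of the part that bears chock_left_grip alone.

How it is judged:
By the outcome, as a careful person would: the job done as asked, in the order asked, and still so for the second after the job is handed in, with the robot touching nothing.
It also fails if it takes over 51 s, if anything falls off the work surface, if the arm or the gripper's body presses on something with over 40 N, if the wrist force passes 120 N, or if a joint passes its speed limit or range.

## Working session

There is one attempt and no reset: what is moved stays moved. The work goes in short steps, Python scripts to look and compute and a tool call to move; the robot and the scene stay as the last step left them, time stands still between calls to the robot, and variables do not carry over. Pictures are saved under pics/ and viewed, and the job is handed in when it is done.

Besides the shell and the picture viewer there is one more tool, called after ">>>" by a JSON object that holds its "method" and its "body", one argument or row to a line. send_rows: Moves the arm, as the interface text tells. Its arguments: {"type":"object","properties":{"linear":{"type":"array","items":{"type":"array","items":{"type":"number"}}},"roll":{"type":"array","items":{"type":"number"}},"grip":{"type":"number"}},"required":["linear","roll"]}

```bash
mkdir -p pics; cat > h.py <<'E'
import numpy as np,cv2
from plant import r
def cam(n,save=None):
    d=r.read_camera(n)
    if save: cv2.imwrite('pics/'+save,cv2.cvtColor(d['image'],cv2.COLOR_RGB2BGR))
    K=np.array(d['intrinsics']);R=cv2.Rodrigues(np.array(d['rvec'],float))[0];t=np.array(d['tvec'],float).ravel()
    z=d['z_map'];v,u=np.mgrid[:z.shape[0],:z.shape[1]]
    P=np.stack([(u-K[0,2])/K[0,0]*z,(v-K[1,2])/K[1,1]*z,z],-1)
    W=(P-t)@R; W[z==0]=np.nan
    return d['image'],W,K,R,t
E
python3 - <<'E'
from h import *
o=r.get_obs();print({k:np.round(v,3) for k,v in o.items()})
for n in('scene','top'):
    im,W,K,R,t=cam(n,n+'0.png');np.save(n+'0.npy',W);print(n,-R.T@t,K[0,0])
print(r.get_obs()['time'])
E
```

```text
{'time': np.float64(0.0), 'joint_positions': array([ 1.11 ,  0.629,  0.038,  1.518, -0.027,  0.996, -0.02 ]), 'qvel': array([ 0.   , -0.   , -0.001, -0.   ,  0.   , -0.   ,  0.   ]), 'joint_torque': array([-1.0000e-03, -5.6341e+01,  1.2260e+00, -1.9345e+01,  1.1000e-02,
        1.0000e-02, -0.0000e+00]), 'tcp_pos': array([ 0.25 , -0.599,  0.23 ]), 'tcp_rot': array([-1.571,  0.002, -1.176]), 'ft_force': array([ 0.086, -0.082,  0.739]), 'moment': array([ 0.026, -0.008,  0.055]), 'width': np.float64(0.086)}
scene [-0.17879986  0.73585742  1.03378755] 405.74653004518007
top [0.31868896 0.21756337 1.29263746] 422.8759365311236
0.1
```

View pics/scene0.png

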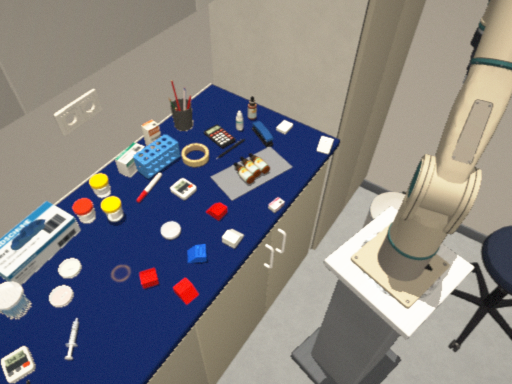

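View pics/top0.png

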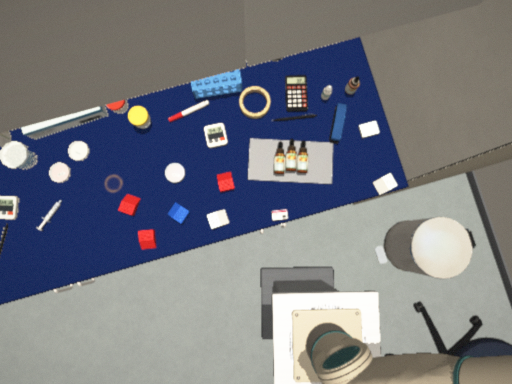

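```bash
python3 - <<'E'
from h import *
W=np.load('top0.npy')
im=cv2.imread('pics/top0.png')
for n,(u,v) in dict(a=(218,219),b=(369,129),c=(385,183)).items():
    s=W[v-15:v+16,u-17:u+18]
    print(n); print(np.round(s[::3,::3,2]*1000).astype(int)); print(s[15,17])
# bottles/mat
S=W[135:190,240:340]; print(np.round(S[::4,::4,2]*1000).astype(int))
print(W[162,260],W[180,291],W[160,291])
a=cv2.resize(im[120:240,195:335],None,fx=5,fy=5,interpolation=cv2.INTER_CUBIC);cv2.imwrite('pics/z1.png',a)
b=np.hstack([cv2.resize(im[v-20:v+20,u-20:u+20],(260,260),interpolation=cv2.INTER_CUBIC) for u,v in((218,219),(369,129),(385,183))]);cv2.imwrite('pics/z2.png',b)
E
```

```text
a
[[-6  1  0  2  1  1  0  4  1  3 -3  0]
 [ 1  0 -4  1 -2  1 -1  0  1  1  1  2]
 [ 4  3  4  0  3  1 18  9  0  1  3  3]
 [ 0 -7  1 30 32 33 21 11  6 -2  0  5]
 [ 0  1 29 32 27 26 21 17  6  3  2  3]
 [ 3  2  5 26 30 28 27 21 12  4  4 -2]
 [ 1 -2  1 27 31 24 28 15 11  6 -3  1]
 [ 0  1 -1 29 30 30 25 -2  3 -1  0  4]
 [ 2 -1  1  1  2  4  2 -2  2  2  4 -2]
 [ 0 -2  0 -3  1  0  2  3  2 -2 -1 -2]
 [ 1  2  4  0  0  0 -7 -1  0  3 -7  1]]
[0.373964   0.31805587 0.02972536]
b
[[ -4   4   2  -1  -2   1   3   4  -2   5   4 -31]
 [  0  -1  -2   4   4   1   0   1  -1  -2  -4  -3]
 [ -2   1   6  -3   4   3   2   7  -1   1  -4  -5]
 [ -1   1   7   2  14  12  19  14  12   2   0   2]
 [  7   1   5  14  15  18  13  14  14   2  -2   2]
 [ -3   4   0  12  13  15  13  14  15  -2   4   5]
 [  0  -2   0  14  16  13  15  16  15   0  -2  -3]
 [ -5   1   4   6  18  16  -1   3   4   2  -1   2]
 [ -1   0   0   0  -3  -1   0  -3   3  -5   2  -3]
 [  5   1   0   1  -1  -1   5  -3   4   4   6  -5]
 [  6   2   1  -4   3   2  -2   0   0  -3   4   0]]
[ 0.6453916  -0.14986847  0.01762109]
c
[[  -3    0   -1    2    0   
[... 7784 characters left out ...]
           -4                    1                    2
                     3                    1                   -4
                     1                    3                    2
                     3                   -2                    3
                     2                   -3                    1
                    -3                    3                    3
                     0                    6                   -3
                     1                   -1                   -1
                     6]]
[0.54812526 0.1895764  0.007799  ] [0.49146782 0.09489334 0.00295818] [0.54778768 0.09657764 0.03674995]<stdin>:8: RuntimeWarning: invalid value encountered in cast
```

View pics/z1.png

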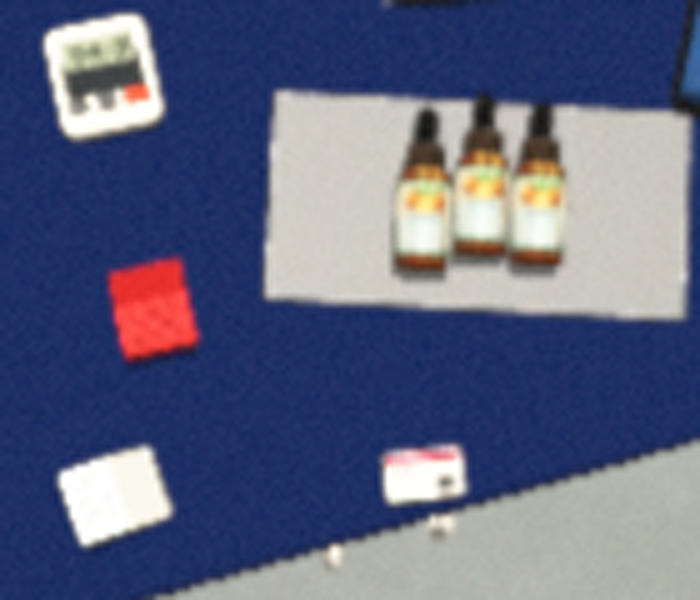

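View pics/z2.png

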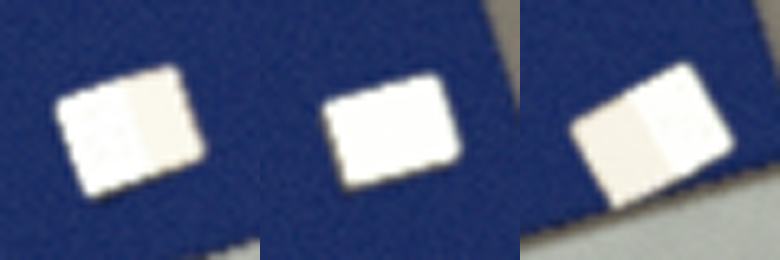

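```bash
cat > fit.py <<'E'
from h import *
from scipy.optimize import minimize
C=np.array([[x,y,z] for y in(-.022,.022) for x,z in((-.0225,0),(-.0225,.028),(.0075,.028),(.0325,.003),(.0325,0))])
def Tw(p,C,z0=0):
    c,s=np.cos(p[2]),np.sin(p[2]);return C@np.array([[c,s,0],[-s,c,0],[0,0,1]])+[p[0],p[1],z0]
def proj(X,K,R,t):
    q=(X@R.T+t)@K.T;return q[:,:2]/q[:,2:]
def wmask(im): 
    return ((im.min(2)>150)&((im.max(2).astype(int)-im.min(2))<60)).astype(np.uint8)
def fitw(cams,p0,z0=0,win=28):
    dat=[]
    for im,W,K,R,t in cams:
        q=proj(np.array([[p0[0],p0[1],z0+.014]]),K,R,t)[0]
        u0,v0=(q-win).astype(int)
        sub=im[v0:v0+2*win,u0:u0+2*win].astype(float)
        g=cv2.resize(sub.min(2),None,fx=8,fy=8,interpolation=cv2.INTER_LINEAR)
        m=(g>120).astype(np.uint8)
        n,l,st,ce=cv2.connectedComponentsWithStats(m)
        k=l[win*8,win*8]
        if k==0: k=1+st[1:,4].argmax()
        dat.append((l==k,(u0,v0),K,R,t))
    def cost(p):
        e=0
        for m,(u0,v0),K,R,t in dat:
            q=proj(Tw(p,C,z0),K,R,t)
            h=cv2.convexHull(((q-[u0,v0]+.5)*8-.5).astype(np.float32))
            a=np.zeros(m.shape,np.uint8);cv2.fillConvexPoly(a,np.round(h*16).astype(np.int32),1,shift=4)
            e+=(a.astype(bool)^m).sum()/m.sum()
        return e
    best=None
    for dy in(-.3,-.15,0,.15,.3):
        s=np.array([[0,0,0],[.01,0,0],[0,.01,0],[0,0,.2]])+[p0[0],p0[1],p0[2]+dy]
        o=minimize(cost,s[0],method='Nelder-Mead',options=dict(initial_simplex=s,xatol=1e-5,fatol=1e-5))
        if best is None or o.fun<best.fun:best=o
    return best.x,best.fun
E
python3 - <<'E'
from fit import *
a=cam('top');b=cam('scene')
for n,p in dict(L=(.374,.318,-1.25),R=(.475,-.187,1.1)).items():
    for nm,cs in dict(top=[a],scene=[b],both=[a,b]).items():
        x,f=fitw(cs,p);print(n,nm,np.round(x[:2]*1000,1),np.degrees(x[2]).round(1),round(f,3))
# mat
im,W,K,R,t=a
hsv=cv2.cvtColor(im,cv2.COLOR_RGB2HSV)
q=proj(np.array([[.55,.1,.003]]),K,R,t)[0];print(q)
m=((hsv[...,1]<45)&(hsv[...,2]>110)&(hsv[...,2]<235)).astype(np.uint8);m[:,:240]=0;m[:,340:]=0;m[:130]=0;m[190:]=0
m=cv2.morphologyEx(m,cv2.MORPH_CLOSE,np.ones((31,31),np.uint8))
ys,xs=np.nonzero(m)
def ray(u,v,z):
    d=R.T@np.linalg.solve(K,[u,v,1]);o=-R.T@t;return o+d*(z-o[2])/d[2]
P=np.array([ray(u,v,.003)[:2] for u,v in zip(xs,ys)])
rc=cv2.minAreaRect((P*1000).astype(np.float32));print('mat',rc,P.mean(0)*1000)
# bottles
Wm=W[130:192,240:345].reshape(-1,3);mk=(Wm[:,2]>.014)&(Wm[:,2]<.05)&(Wm[:,0]>.49)&(Wm[:,0]<.62)&(Wm[:,1]>.03)&(Wm[:,1]<.17)
B=Wm[mk];np.save('B.npy',B);print(len(B),B.min(0),B.max(0))
h,e=np.histogram(B[:,1],30);print(h,e.round(3))
# edge profile along image rows of bottle columns
im4=cv2.resize(im[130:192,265:320],None,fx=12,fy=12,interpolation=cv2.INTER_CUBIC);cv2.imwrite('pics/b.png',im4[...,::-1])
E
```

```text
L top [374.9 325.4] -72.5 0.092
L scene [377.9 322.4] -71.4 0.027
L both [376.9 323.3] -72.1 0.192
R top [ 477.2 -195.9] 120.1 0.084
R scene [ 480.4 -198.4] 114.3 0.079
R both [ 478.9 -196.6] 116.9 0.192
[288.88085488 161.28504342]
mat ((551.9911499023438, 95.387451171875), (261.4414367675781, 131.90928649902344), 86.26368713378906) [551.65547546  95.75582109]
884 [0.51041789 0.04580124 0.01423565] [0.61860985 0.15092808 0.042936  ]
[21 25 35 35 40 35 34 23 25 30 20 29 37 36 34 35 31 33 21 16 20 31 35 39
 40 34 28 22 24 16] [0.046 0.049 0.053 0.056 0.06  0.063 0.067 0.07  0.074 0.077 0.081 0.084
 0.088 0.091 0.095 0.098 0.102 0.105 0.109 0.112 0.116 0.119 0.123 0.126
 0.13  0.133 0.137 0.14  0.144 0.147 0.151]
```

View pics/b.png

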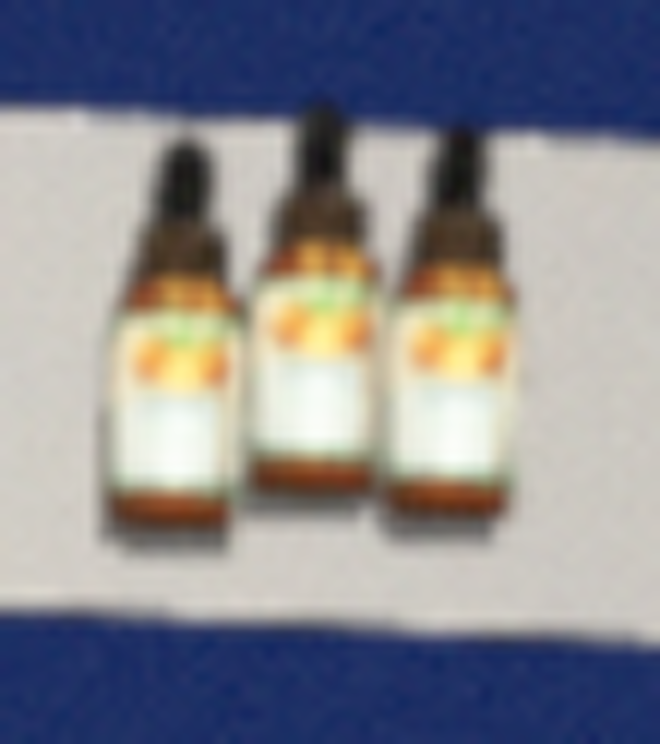

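```bash
python3 - <<'E'
from fit import *
from scipy.optimize import least_squares
for n in('top','scene'):
  W=np.concatenate([cam(n)[1][None] for _ in range(4)]) 
  P=W.reshape(-1,3);P=P[~np.isnan(P[:,0])]
  P=P[(P[:,0]>.49)&(P[:,0]<.64)&(P[:,1]>.02)&(P[:,1]<.18)]
  flat=P[(P[:,2]<.012)];print(n,'mat z',np.median(P[(P[:,2]<.012)&(P[:,2]>-.008)][:,2]))
  for yc in(.131,.097,.062):
    y,a=yc,0.
    for it in range(6):
      yl=y+a*(P[:,0]-.55)
      S=P[(P[:,2]>.018)&(P[:,2]<.045)&(abs(P[:,1]-yl)<.017)]
      Bd=S[(S[:,0]>np.percentile(S[:,0],6))&(S[:,0]<np.percentile(S[:,0],4)+.062)]
      f=lambda p:np.hypot((Bd[:,1]-p[0]-p[1]*(Bd[:,0]-.55))*np.cos(p[1]),Bd[:,2]-.0195-p[2])-.0165
      o=least_squares(f,[y,a,0],loss='soft_l1',f_scale=.003);y,a,dz=o.x
    h,e=np.histogram(S[:,0],np.arange(.495,.64,.005))
    # base: x where count reaches half plateau
    pl=np.median(h[h>0]);xs=np.sort(S[:,0])
    print(n,np.round([y*1000,np.degrees(a),dz*1000],2),len(Bd),'xmin',xs[:5].round(3),xs[-5:].round(3),h)
print(r.get_obs()['time'])
E
```

```text
top mat z 0.003075157975748012
top [131.72  -3.     0.92] 819 xmin [0.511 0.511 0.511 0.511 0.511] [0.61  0.613 0.613 0.614 0.614] [ 0  0  0 52 74 81 67 72 71 68 75 74 64 77 54 49 50 51 29 31 30 29 30  5
  0  0  0  0  0]
top [96.07 -3.95  0.82] 836 xmin [0.518 0.519 0.519 0.519 0.519] [0.619 0.619 0.619 0.619 0.619] [ 0  0  0  0 12 82 75 68 79 73 68 75 69 74 75 53 64 45 61 39 32 26 37 24
 19  0  0  0  0]
top [61.66 -2.98  0.72] 826 xmin [0.512 0.513 0.513 0.513 0.513] [0.611 0.612 0.612 0.612 0.612] [ 0  0  0 37 57 80 78 61 77 73 64 80 70 67 74 42 59 44 48 21 30 22 28 10
  0  0  0  0  0]
scene mat z 0.004053133877983148
scene [130.03  -3.22   1.39] 547 xmin [0.508 0.509 0.51  0.51  0.51 ] [0.611 0.611 0.611 0.612 0.615] [ 0  0  2 98 40 49 44 40 49 42 46 45 40 41 31 26 32 32 20  7 16 18 12  6
  1  0  0  0  0]
scene [95.49 -3.63  1.41] 536 xmin [0.514 0.517 0.518 0.518 0.519] [0.617 0.617 0.618 0.618 0.618] [ 0  0  0  1 18 98 44 53 42 43 43 39 36 44 38 41 31 18 32 31 11 16 20 16
  8  0  0  0  0]
scene [60.12 -4.22  1.51] 493 xmin [0.511 0.513 0.513 0.513 0.513] [0.612 0.612 0.613 0.613 0.614] [ 0  0  0 39 80 44 39 41 40 37 37 41 39 37 37 21 21 36 28 11 18 19 16  8
  0  0  0  0  0]
0.6
```

```bash
cat > go.py <<'E'
import sys;from h import *
def rel(tx,ty,tz,yaw=None,rows=None):
    o=r.get_obs();p=np.array(o['tcp_pos']);psi=o['tcp_rot'][2]
    d=(np.array([tx,ty,tz])-p)*1000
    ps=psi if yaw is None else np.radians(yaw)
    print('t',round(float(o['time']),2),'pos',p.round(4),'rot',np.degrees(o['tcp_rot']).round(2),'F',np.round(o['ft_force'],1),'w',round(float(o['width'])*1000,1))
    print('roll needed',np.degrees(psi-ps).round(2),'shift at yaw',[round(v,1) for v in (d[0]*np.cos(ps)+d[1]*np.sin(ps),-d[2],-d[0]*np.sin(ps)+d[1]*np.cos(ps))])
if __name__=='__main__': a=[float(x) for x in sys.argv[1:]]; rel(*a)
E
python3 go.py .4788 -.197 .1 27
python3 - <<'E'
import numpy as np
W=np.load('top0.npy')
for u,v in((450,60),(450,120),(450,165),(420,100),(400,250),(480,200)):print(u,v,W[v,u].round(2))
E
```

```text
t 0.6 pos [ 0.2501 -0.6     0.2313] rot [-90.    -0.   -67.38] F [ 0.3  0.6 -1.6] w 85.4
roll needed -94.38 shift at yaw [np.float64(386.8), np.float64(131.3), np.float64(255.2)]
450 60 [ 0.7  -0.22  0.42]
450 120 [ 0.58 -0.25  0.33]
450 165 [ 0.49 -0.28  0.26]
420 100 [ 0.67 -0.23  0.23]
400 250 [ 0.25 -0.46 -0.66]
480 200 [ 0.49 -0.95 -0.85]
```

>>> {"method": "send_rows", "body": {
  "linear": [
    [0,0,0],
    [0,0,0]
  ],
  "roll": [-5,-5],
  "grip": 75
}}

```text
time: 0.77
tcp_pos: [0.2501, -0.6, 0.2313]
tcp_rot: [-1.571, -0.0, -0.997]
ft_force: [-0.0, -0.4, 0.1]
width: 0.075
```

```bash
python3 - <<'E'
import numpy as np
for n in('top','scene'):
    W=np.load(f'{n}0.npy').reshape(-1,3)
    m=(W[:,1]<-.15)&(W[:,0]>.3)&(W[:,0]<1.2)&(W[:,1]>-.6)
    P=W[m]
    for z0,z1 in((-.8,-.3),(-.3,-.05),(-.02,.03),(.05,.2),(.2,.4),(.4,.8),(.8,1.5)):
        Q=P[(P[:,2]>z0)&(P[:,2]<z1)]
        if len(Q)>20:
            i=Q[:,0].argmin();print(n,z0,z1,len(Q),'minx',Q[i].round(3),'pct',np.percentile(Q[:,0],[2,50,98]).round(2),np.percentile(Q[:,1],[2,50,98]).round(2))
            for x0 in np.arange(.4,1.1,.1):
                s=Q[(Q[:,0]>x0)&(Q[:,0]<x0+.1)]
                if len(s)>5: print('   x',x0.round(1),np.percentile(s[:,1],[2,50,98]).round(3))
E
```

```text
top -0.8 -0.3 1097 minx [ 0.301 -0.597 -0.487] pct [0.3  0.35 0.53] [-0.6  -0.51 -0.28]
   x 0.4 [-0.377 -0.283 -0.28 ]
   x 0.5 [-0.595 -0.497 -0.395]
top -0.3 -0.05 83 minx [ 0.471 -0.283 -0.084] pct [0.47 0.51 0.55] [-0.59 -0.41 -0.28]
   x 0.4 [-0.383 -0.31  -0.28 ]
   x 0.5 [-0.593 -0.489 -0.392]
top -0.02 0.03 3748 minx [ 0.438 -0.151  0.001] pct [0.45 0.61 0.92] [-0.28 -0.19 -0.15]
   x 0.4 [-0.283 -0.198 -0.152]
   x 0.5 [-0.272 -0.209 -0.153]
   x 0.6 [-0.245 -0.197 -0.152]
   x 0.7 [-0.218 -0.183 -0.152]
   x 0.8 [-0.192 -0.171 -0.151]
   x 0.9 [-0.166 -0.159 -0.151]
top 0.05 0.2 3667 minx [ 0.471 -0.281  0.07 ] pct [0.48 0.68 0.91] [-0.28 -0.23 -0.16]
   x 0.4 [-0.364 -0.279 -0.273]
   x 0.5 [-0.45  -0.261 -0.247]
   x 0.6 [-0.246 -0.233 -0.22 ]
   x 0.7 [-0.219 -0.206 -0.193]
   x 0.8 [-0.192 -0.18  -0.166]
   x 0.9 [-0.167 -0.163 -0.157]
top 0.2 0.4 6627 minx [ 0.47  -0.281  0.368] pct [0.48 0.65 0.84] [-0.28 -0.23 -0.18]
   x 0.4 [-0.359 -0.279 -0.273]
   x 0.5 [-0.274 -0.26  -0.247]
   x 0.6 [-0.246 -0.233 -0.22 ]
   x 0.7 [-0.22  -0.206 -0.193]
   x 0.8 [-0.193 -0.187
[... 923 characters left out ...]
.287 -0.273]
   x 0.5 [-0.585 -0.269 -0.247]
   x 0.6 [-0.249 -0.235 -0.22 ]
   x 0.7 [-0.222 -0.208 -0.192]
   x 0.8 [-0.195 -0.181 -0.166]
   x 0.9 [-0.169 -0.159 -0.15 ]
scene 0.2 0.4 8550 minx [ 0.47  -0.279  0.367] pct [0.48 0.64 0.95] [-0.56 -0.24 -0.15]
   x 0.4 [-0.383 -0.288 -0.273]
   x 0.5 [-0.585 -0.269 -0.247]
   x 0.6 [-0.249 -0.235 -0.219]
   x 0.7 [-0.222 -0.207 -0.193]
   x 0.8 [-0.195 -0.18  -0.165]
   x 0.9 [-0.169 -0.159 -0.15 ]
scene 0.4 0.8 3084 minx [ 0.47  -0.279  0.444] pct [0.47 0.55 0.82] [-0.47 -0.26 -0.19]
   x 0.4 [-0.381 -0.285 -0.274]
   x 0.5 [-0.516 -0.265 -0.248]
   x 0.6 [-0.249 -0.236 -0.221]
   x 0.7 [-0.222 -0.209 -0.194]
   x 0.8 [-0.197 -0.185 -0.168]
```

>>> {"method": "send_rows", "body": {
  "linear": [
    [0,0,0],
    [0,0,0],
    [0,0,0],
    [0,0,0],
    [0,0,0],
    [0,0,0],
    [0,0,0],
    [0,0,0],
    [0,0,0],
    [0,0,0],
    [0,0,0],
    [0,0,0],
    [0,0,0]
  ],
  "roll": [-6.5,-6.5,-6.5,-6.5,-6.5,-6.5,-6.5,-6.5,-6.5,-6.5,-6.5,-6.5,-6.5]
}}

```text
time: 1.85
tcp_pos: [0.2499, -0.6001, 0.2314]
tcp_rot: [-1.571, 0.0, 0.479]
ft_force: [-0.7, 0.6, 0.2]
width: 0.075
```

```bash
python3 go.py .37 -.2 .2
```

```text
t 1.85 pos [ 0.2499 -0.6001  0.2314] rot [-9.001e+01  1.000e-02  2.742e+01] F [-0.7  0.6  0.2] w 75.0
roll needed 0.0 shift at yaw [np.float64(290.9), np.float64(31.4), np.float64(299.8)]
```

>>> {"method": "send_rows", "body": {
  "linear": [
    [18,2,19],
    [18,2,19],
    [18,2,19],
    [18,2,19],
    [18,2,19],
    [18,2,19],
    [18,2,19],
    [18,2,19],
    [18,2,19],
    [18,2,19],
    [18,2,19],
    [18,2,19],
    [18,2,19],
    [18,2,19],
    [18,2,19],
    [18,2,15]
  ],
  "roll": [0,0,0,0,0,0,0,0,0,0,0,0,0,0,0,0]
}}

```text
time: 3.18
tcp_pos: [0.3696, -0.2002, 0.1995]
tcp_rot: [-1.571, 0.0, 0.474]
ft_force: [-0.2, 0.4, 0.9]
width: 0.0752
```

```bash
python3 go.py .4785 -.197 .08 27
```

```text
t 3.18 pos [ 0.3696 -0.2002  0.1995] rot [-9.001e+01  1.000e-02  2.713e+01] F [-0.2  0.4  0.9] w 75.2
roll needed 0.13 shift at yaw [np.float64(98.5), np.float64(119.5), np.float64(-46.6)]
```

>>> {"method": "send_rows", "body": {
  "linear": [
    [16,5,-8],
    [16,5,-8],
    [16,5,-8],
    [16,5,-8],
    [17,5,-8],
    [17.5,5,-8],
    [0,20,0],
    [0,20,0],
    [0,20,0],
    [0,20,0],
    [0,9,0],
    [0,0,0]
  ],
  "roll": [0,0,0,0,0,0,0,0,0,0,0,0]
}}

```text
time: 4.18
tcp_pos: [0.4779, -0.1992, 0.0787]
tcp_rot: [-1.568, 0.003, 0.473]
ft_force: [-0.4, 1.2, -0.5]
width: 0.0756
```

```bash
python3 go.py .4785 -.197 .0 27; python3 -c "
from h import *
a=cam('top','t1.png')[0];b=cam('scene','s1.png')[0]
f=lambda i,u,v:cv2.resize(i[v-40:v+40,u-50:u+50],None,fx=4,fy=4,interpolation=cv2.INTER_CUBIC)[...,::-1]
cv2.imwrite('pics/c1.png',np.hstack([f(a,385,180),f(b,325,145)]))"
```

```text
t 4.18 pos [ 0.4779 -0.1992  0.0787] rot [-89.86   0.15  27.13] F [-0.4  1.2 -0.5] w 75.6
roll needed 0.13 shift at yaw [np.float64(1.5), np.float64(78.7), np.float64(1.7)]
```

View pics/c1.png

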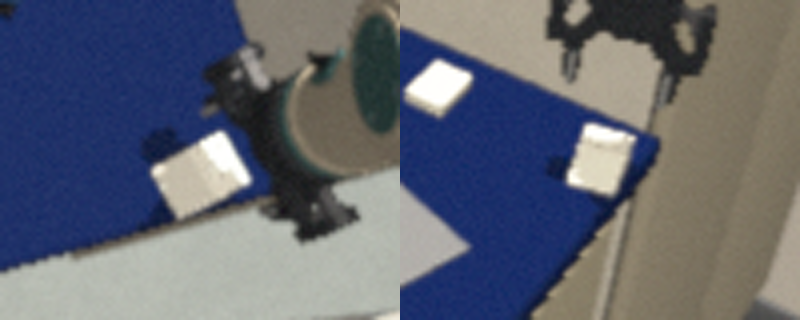

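>>> {"method": "send_rows", "body": {
  "linear": [
    [1,15,0],
    [0,15,0],
    [0,15,0],
    [0,12,0],
    [0,8,0],
    [0,6,0],
    [0,4,0],
    [0,2,0],
    [0,0,0]
  ],
  "roll": [0,0,0,0,0,0,0,0,0]
}}

```text
time: 5.03
tcp_pos: [0.4803, -0.1991, 0.0035]
tcp_rot: [-1.571, -0.0, 0.473]
ft_force: [0.2, 0.2, -0.0]
width: 0.075
```

>>> {"method": "send_rows", "body": {
  "linear": [
    [0,0,0],
    [0,0,0],
    [0,0,0],
    [0,0,0],
    [0,0,0],
    [0,0,0],
    [0,0,0],
    [0,0,0]
  ],
  "roll": [0,0,0,0,0,0,0,0],
  "grip": 35
}}

```text
time: 5.7
tcp_pos: [0.4805, -0.1992, 0.004]
tcp_rot: [-1.572, -0.001, 0.473]
ft_force: [-0.9, 0.2, 7.1]
width: 0.0427
```

```bash
python3 go.py .53 -.02 .1 -3.7
```

```text
t 5.7 pos [ 0.4805 -0.1992  0.004 ] rot [-9.005e+01 -4.000e-02  2.712e+01] F [-0.9  0.2  7.1] w 42.7
roll needed 30.82 shift at yaw [np.float64(37.9), np.float64(-96.0), np.float64(182.0)]
```

>>> {"method": "send_rows", "body": {
  "linear": [
    [0,-5,0],
    [0,-10,0],
    [0,-20,0],
    [0,-25,0],
    [0,-30,0],
    [0,0,0],
    [0,0,0],
    [0,0,0],
    [0,0,0],
    [0,0,0],
    [0,0,0]
  ],
  "roll": [0,0,0,0,0,6.2,6.2,6.2,6.2,6,0]
}}

```text
time: 6.62
tcp_pos: [0.4802, -0.199, 0.0941]
tcp_rot: [-1.571, -0.001, -0.067]
ft_force: [0.6, -0.2, -0.1]
width: 0.0426
```

```bash
python3 go.py .5435 .005 .06 -3.7; python3 -c "
from h import *
a=cam('top','t2.png')[0];b=cam('scene','s2.png')[0]
cv2.imwrite('pics/c2.png',np.hstack([cv2.resize(i,(400,300))[...,::-1] for i in (a,b)]))"
```

```text
t 6.62 pos [ 0.4802 -0.199   0.0941] rot [-9.002e+01 -3.000e-02 -3.820e+00] F [ 0.6 -0.2 -0.1] w 42.6
roll needed -0.12 shift at yaw [np.float64(50.0), np.float64(34.1), np.float64(207.6)]
```

View pics/c2.png

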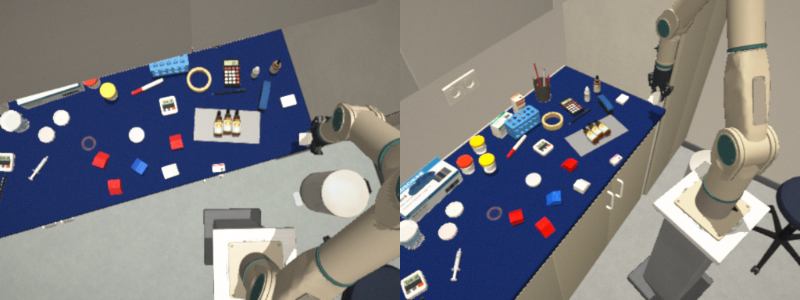

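>>> {"method": "send_rows", "body": {
  "linear": [
    [5,0,20],
    [5,0,20],
    [5,0,20],
    [5,0,20],
    [5,0,20],
    [5,0,20],
    [5,0,20],
    [5,0,20],
    [5,0,20],
    [5,5,20],
    [0,15,11],
    [0,20,0],
    [0,20,0],
    [0,15,0],
    [0,4,0],
    [0,0,0],
    [0,0,0]
  ],
  "roll": [0,0,0,0,0,0,0,0,0,0,0,0,0,0,0,0,0]
}}

```text
time: 8.13
tcp_pos: [0.5437, 0.0084, 0.0147]
tcp_rot: [-1.57, -0.0, -0.063]
ft_force: [-1.0, 0.0, 0.2]
width: 0.0433
```

```bash
python3 go.py .5437 .0091 .015 -3.7; python3 -c "
from h import *
a=cam('top','t3.png');b=cam('scene','s3.png');
np.save('top3.npy',a[1]);np.save('scene3.npy',b[1])
a=a[0];b=b[0]
f=lambda i,u,v:cv2.resize(i[v-40:v+40,u-50:u+50],None,fx=4,fy=4,interpolation=cv2.INTER_CUBIC)[...,::-1]
cv2.imwrite('pics/c3.png',np.hstack([f(a,305,160),f(b,260,175)]))"
```

```text
t 8.13 pos [0.5437 0.0084 0.0147] rot [-8.998e+01 -1.000e-02 -3.630e+00] F [-1.   0.   0.2] w 43.3
roll needed 0.07 shift at yaw [np.float64(-0.0), np.float64(-0.3), np.float64(0.7)]
```

View pics/c3.png

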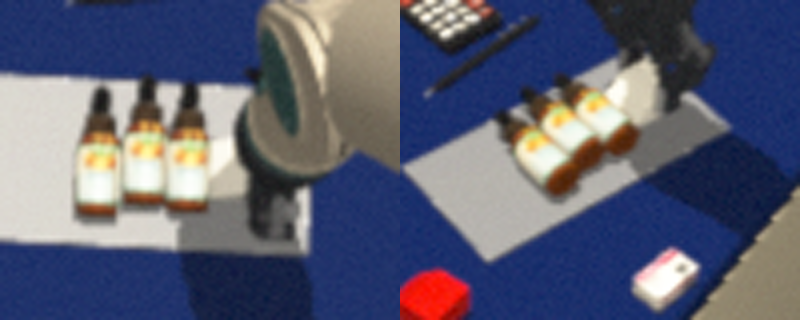

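>>> {"method": "send_rows", "body": {
  "linear": [
    [0,3,0],
    [0,3,0],
    [0,2,0],
    [0,0,0],
    [0,0,0]
  ],
  "roll": [0,0,0,0,0]
}}

```text
time: 8.65
tcp_pos: [0.5438, 0.0083, 0.007]
tcp_rot: [-1.571, -0.001, -0.064]
ft_force: [-0.7, -0.4, 6.2]
width: 0.043
```

```bash
cat > slope.py <<'E'
from fit import *
import sys
psi=np.radians(-3.7);ax=np.array([np.cos(psi),np.sin(psi)]);d=np.array([-np.sin(psi),np.cos(psi)])
side=sys.argv[1]
c=np.array([.547,.061]) if side=='R' else np.array([.545,.1312])
sg=1 if side=='R' else -1   # wedge x dir = sg*d
for n in('top','scene'):
    P=np.concatenate([cam(n)[1].reshape(-1,3) for _ in range(3)]);P=P[~np.isnan(P[:,0])]
    s=(P[:,:2]-c)@d*sg; a=(P[:,:2]-c)@ax
    m=(abs(a)<.018)&(s<-.008)&(s>-.045)&(P[:,2]>.008)&(P[:,2]<.029)
    s,z,aa=s[m],P[m,2],a[m]
    v=(s-.0)-(.0355-(z-.003))   # grip-point pos along d
    if len(v)<10: print(n,'few',len(v));continue
    h,e=np.histogram(v,np.arange(-.07,-.02,.002));k=h.argmax();md=e[k]+.001
    w=v[abs(v-md)<.006]
    print(n,'grip s',np.round(np.median(w)*1000,1),len(w),'gap to touch',np.round((-.042-np.median(w))*1000,1),h)
E
python3 slope.py R; python3 go.py .5443 .0191 .007 -3.7
```

```text
top grip s -46.8 204 gap to touch 4.8 [ 0  0  0  0  0  0  0  1  5 14 41 67 50 24 13  2  0  0  4  4  4  8 10  3]
scene grip s -47.2 132 gap to touch 5.2 [ 0  0  0  0  0  2  0  2 11 16 28 38 20 15 14  1  1  0  0  0  0  0  0  0]
t 8.95 pos [0.5438 0.0082 0.007 ] rot [-9.00e+01 -5.00e-02 -3.68e+00] F [-0.6  0.2  5.9] w 42.6
roll needed 0.02 shift at yaw [np.float64(-0.2), np.float64(0.0), np.float64(10.9)]
```

>>> {"method": "send_rows", "body": {
  "linear": [
    [0,-0.5,1],
    [0,0,1],
    [0,0,1],
    [0,0,1],
    [0,0,0],
    [0,0,0]
  ],
  "roll": [0,0,0,0,0,0]
}}

```text
time: 9.45
tcp_pos: [0.544, 0.0119, 0.007]
tcp_rot: [-1.571, -0.0, -0.065]
ft_force: [-0.1, -2.6, 5.4]
width: 0.0429
```

```bash
python3 slope.py R; python3 go.py .5443 .0191 .007 -3.7
```

```text
top grip s -43.0 166 gap to touch 1.0 [ 0  0  0  0  0  0  0  0  1  3  7 12 33 64 33 14  7  0  1  3  6  9  6  4]
scene grip s -43.4 108 gap to touch 1.4 [ 0  0  0  0  1  1  0  1  0  3  7 14 26 28 22 12  4  3  0  1  0  0  0  0]
t 9.75 pos [0.544  0.0119 0.007 ] rot [-9.002e+01 -2.000e-02 -3.700e+00] F [ 0.3 -2.4  5.5] w 42.9
roll needed 0.0 shift at yaw [np.float64(-0.1), np.float64(0.0), np.float64(7.2)]
```

>>> {"method": "send_rows", "body": {
  "linear": [
    [0,0,0],
    [0,0,0],
    [0,0,0],
    [0,0,0],
    [0,-10,0],
    [0,-20,0],
    [0,-30,0],
    [0,-30,0],
    [0,-10,-20],
    [0,0,-30],
    [0,0,-30],
    [0,0,-20],
    [0,0,0]
  ],
  "roll": [0,0,0,0,0,0,0,0,0,0,0,0,0],
  "grip": 72
}}

```text
time: 10.83
tcp_pos: [0.5365, -0.0939, 0.1076]
tcp_rot: [-1.575, -0.0, -0.072]
ft_force: [-0.6, 0.1, 0.1]
width: 0.0715
```

```bash
python3 slope.py R; python3 go.py .5443 .0191 .007 -3.7; cat > look.py <<'E'
from fit import *
import sys
from scipy.optimize import least_squares
c=[cam('top'),cam('scene')]
f=lambda i,u,v:cv2.resize(i[v-40:v+40,u-50:u+50],None,fx=4,fy=4,interpolation=cv2.INTER_CUBIC)[...,::-1]
cv2.imwrite('pics/'+sys.argv[1],np.hstack([f(c[0][0],295,160),f(c[1][0],255,172)]))
psi=np.radians(-3.7);ax=np.array([np.cos(psi),np.sin(psi)]);d=np.array([-np.sin(psi),np.cos(psi)])
for n in('top','scene'):
  P=np.concatenate([cam(n)[1].reshape(-1,3) for _ in range(3)]);P=P[~np.isnan(P[:,0])]
  A=(P[:,:2]-[.55,.096])@ax; S=(P[:,:2]-[.55,.096])@d; Z=P[:,2]
  out=[]
  for s0 in(.035,0,-.035):
    s=s0
    for it in range(4):
      m=(A>-.03)&(A<.025)&(abs(S-s)<.014)&(Z>.022)&(Z<.045)
      o=least_squares(lambda p:np.hypot(S[m]-p[0]-p[1]*A[m],Z[m]-.0195-p[2])-.0165,[s,0,.001],loss='soft_l1',f_scale=.003);s=o.x[0]
    out.append(np.round([s*1000,np.degrees(o.x[1]),o.x[2]*1000],1))
  print(n,*out)
  # wedges: top block region and slope
  for nm,sg,sb in(('R',1,out[2][0]/1000),('L',-1,out[0][0]/1000)):
    q=(S-sb)*sg; m=(A>-.06)&(A<.06)&(q<-.018)&(q>-.08)&(Z>.009)&(Z<.042)
    if m.sum()<60: continue
    sl=m&(q>-.034)&(Z<.027)&(abs(A+.004)<.018); v=q[sl]-(.0355-(Z[sl]-.003))
    a=A[m];am=(np.percentile(a,2)+np.percentile(a,98))/2
    print('  ',nm,'grip s',np.round(np.median(v)*1000,1),'n',sl.sum(),'gap',np.round((-.042-np.median(v))*1000,1),'a range',np.percentile(a,[2,98]).round(4),'mid',am.round(4),'s min',np.percentile(q[m],2).round(4))
E
python3 look.py c4.png
```

```text
top grip s -42.3 192 gap to touch 0.3 [ 0  0  0  0  0  0  0  3  4  1  2 25 41 53 56 16 10  0  3  5  6 13  5  1]
scene grip s -42.7 104 gap to touch 0.7 [ 1  1  0  0  1  1  0  2  3  2  9 10 14 34 28 11  5  1  1  0  0  0  0  0]
t 11.13 pos [ 0.5376 -0.0858  0.107 ] rot [-8.995e+01 -1.000e-02 -3.550e+00] F [-0.1  0.1  0.4] w 72.1
roll needed 0.15 shift at yaw [np.float64(-0.0), np.float64(100.0), np.float64(105.1)]
top [35.4 -1.1  0.8] [0.5 1.2 0.7] [-33.2   0.8   1. ]
   R grip s -44.9 n 165 gap 2.9 a range [-0.0225  0.0223] mid -0.0001 s min -0.0674
scene [33.6 -1.5  1.5] [-0.6 -0.2  1.1] [-34.8  -1.    1.5]
   R grip s -43.8 n 105 gap 1.8 a range [-0.0336  0.0226] mid -0.0055 s min -0.0661
```

View pics/c4.png

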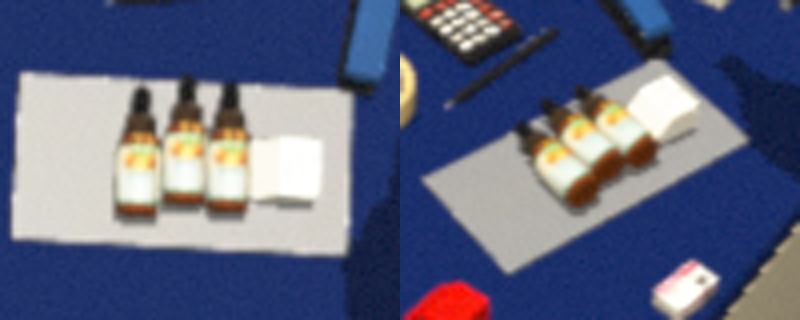

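>>> {"method": "send_rows", "body": {
  "linear": [
    [0,0,20],
    [0,0,30],
    [0,0,30],
    [0,0,20],
    [0,20,0],
    [0,30,0],
    [0,25,0],
    [0,15,0],
    [0,8,0],
    [0,1.5,0],
    [0,0,0]
  ],
  "roll": [0,0,0,0,0,0,0,0,0,0,0]
}}

```text
time: 12.45
tcp_pos: [0.5438, 0.0123, 0.0073]
tcp_rot: [-1.571, 0.0, -0.064]
ft_force: [0.5, -0.2, -0.0]
width: 0.0717
```

>>> {"method": "send_rows", "body": {
  "linear": [
    [0,0,0],
    [0,0,0],
    [0,0,0],
    [0,0,0],
    [0,0,0],
    [0,0,0],
    [0,0,0],
    [0,0,0]
  ],
  "roll": [0,0,0,0,0,0,0,0],
  "grip": 35
}}

```text
time: 13.12
tcp_pos: [0.5449, 0.0123, 0.0088]
tcp_rot: [-1.571, -0.003, -0.064]
ft_force: [-0.5, 0.5, 6.0]
width: 0.0427
```

>>> {"method": "send_rows", "body": {
  "linear": [
    [0,0,0.5],
    [0,0,0.5],
    [0,0,0.5],
    [0,0,0],
    [0,0,0],
    [0,0,0]
  ],
  "roll": [0,0,0,0,0,0]
}}

```text
time: 13.62
tcp_pos: [0.5448, 0.0123, 0.0088]
tcp_rot: [-1.572, -0.002, -0.065]
ft_force: [-0.5, -3.0, 7.4]
width: 0.0427
```

>>> {"method": "send_rows", "body": {
  "linear": [
    [0,0,0],
    [0,0,0],
    [0,0,0],
    [0,0,0],
    [0,-10,0],
    [0,-20,0],
    [0,-30,0],
    [0,-30,0],
    [0,-10,-20],
    [0,0,-30],
    [0,0,-30],
    [0,0,-20],
    [0,0,0]
  ],
  "roll": [0,0,0,0,0,0,0,0,0,0,0,0,0],
  "grip": 72
}}

```text
time: 14.7
tcp_pos: [0.5366, -0.0924, 0.108]
tcp_rot: [-1.575, -0.0, -0.072]
ft_force: [-1.5, 0.5, 0.0]
width: 0.0717
```

```bash
python3 look.py c5.png;  python3 go.py .3765 .324 .1 18
```

```text
top [35.7  0.3  0.4] [ 0.4 -0.2  0.9] [-33.4   0.    0.9]
   R grip s -44.1 n 166 gap 2.1 a range [-0.0216  0.0316] mid 0.005 s min -0.0671
scene [33.3 -3.8  1.4] [-1.2 -0.3  1.1] [-34.8  -1.    1.7]
   R grip s -43.5 n 108 gap 1.5 a range [-0.0224  0.0237] mid 0.0006 s min -0.0661
   L grip s -37.8 n 29 gap -4.2 a range [-0.0393  0.0557] mid 0.0082 s min -0.0699
t 15.1 pos [ 0.5376 -0.0847  0.1074] rot [-89.97  -0.    -3.56] F [-0.2 -0.3  0.4] w 71.7
roll needed -21.56 shift at yaw [np.float64(-26.9), np.float64(7.4), np.float64(438.5)]
```

View pics/c5.png

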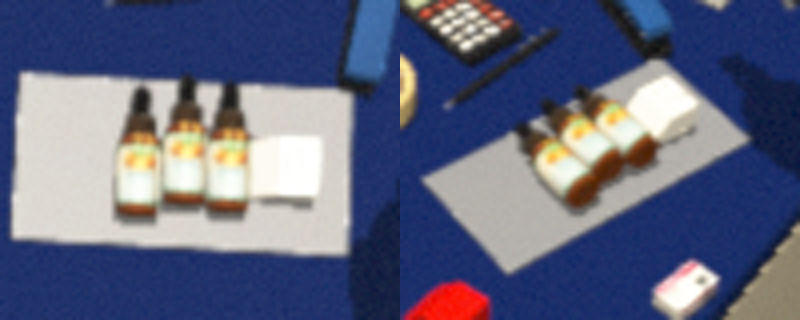

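>>> {"method": "send_rows", "body": {
  "linear": [
    [0,0,0],
    [0,0,0],
    [0,0,0],
    [0,0,0],
    [-2,0,28],
    [-2,0,28],
    [-2,0,28],
    [-2,0,28],
    [-2,0,28],
    [-2,0,28],
    [-2,0,28],
    [-2,0,28],
    [-2,0,28],
    [-2,0,28],
    [-2,0,28],
    [-2,0,28],
    [-2,0,28],
    [-1,0,28],
    [0,0,28],
    [0,0,20]
  ],
  "roll": [-5.5,-5.5,-5.5,-5,0,0,0,0,0,0,0,0,0,0,0,0,0,0,0,0]
}}

```text
time: 16.77
tcp_pos: [0.3754, 0.3281, 0.1075]
tcp_rot: [-1.569, -0.0, 0.315]
ft_force: [1.1, 0.2, -0.4]
width: 0.0722
```

>>> {"method": "send_rows", "body": {
  "linear": [
    [0,0,0],
    [0,0,0]
  ],
  "roll": [0,0]
}}

```text
time: 16.93
tcp_pos: [0.376, 0.3263, 0.1073]
tcp_rot: [-1.57, 0.0, 0.315]
ft_force: [-0.1, -1.2, 0.5]
width: 0.0721
```

```bash
python3 go.py .3765 .324 .0 18; python3 -c "
from h import *
a=cam('top','t6.png')[0];b=cam('scene','s6.png')[0]
f=lambda i,u,v:cv2.resize(i[v-40:v+40,u-50:u+50],None,fx=4,fy=4,interpolation=cv2.INTER_CUBIC)[...,::-1]
cv2.imwrite('pics/c6.png',np.hstack([f(a,218,215),f(b,232,230)]))"
```

```text
t 16.93 pos [0.376  0.3263 0.1073] rot [-89.97   0.    18.05] F [-0.1 -1.2  0.5] w 72.1
roll needed 0.05 shift at yaw [np.float64(-0.2), np.float64(107.3), np.float64(-2.4)]
```

View pics/c6.png

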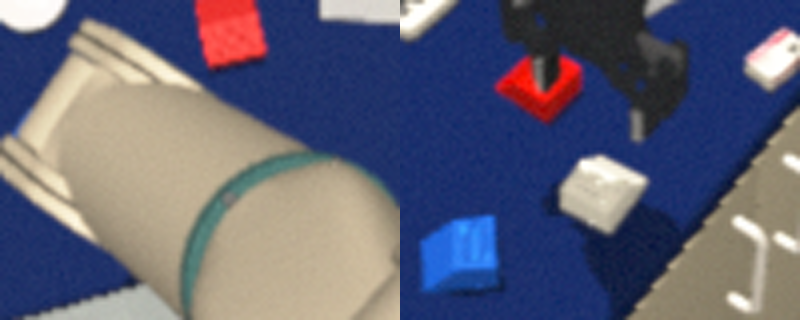

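```bash
python3 -c "
import numpy as np
W=np.load('top0.npy')[168:198,210:242].reshape(-1,3);P=W[W[:,2]>.012];print(len(P),P.min(0),P.max(0))"
```

```text
223 [0.46049604 0.27244998 0.01200972] [0.51454646 0.3216189  0.03536445]
```

>>> {"method": "send_rows", "body": {
  "linear": [
    [0,25,0],
    [0,25,0],
    [0,20,0],
    [0,15,0],
    [0,10,0],
    [0,6,0],
    [0,3,0],
    [0,0,0]
  ],
  "roll": [0,0,0,0,0,0,0,0]
}}

```text
time: 17.7
tcp_pos: [0.3773, 0.3242, 0.0032]
tcp_rot: [-1.571, 0.0, 0.31]
ft_force: [-0.4, -0.6, 1.3]
width: 0.0718
```

>>> {"method": "send_rows", "body": {
  "linear": [
    [0,0,0],
    [0,0,0],
    [0,0,0],
    [0,0,0],
    [0,0,0],
    [0,0,0],
    [0,0,0],
    [0,0,0]
  ],
  "roll": [0,0,0,0,0,0,0,0],
  "grip": 35
}}

```text
time: 18.37
tcp_pos: [0.3776, 0.325, 0.0044]
tcp_rot: [-1.57, -0.002, 0.311]
ft_force: [-0.4, -0.8, 5.6]
width: 0.0427
```

>>> {"method": "send_rows", "body": {
  "linear": [
    [0,-5,0],
    [0,-10,0],
    [0,-20,0],
    [0,-30,0],
    [0,-30,0],
    [0,0,0],
    [0,0,0],
    [0,0,0],
    [0,0,0],
    [0,0,0]
  ],
  "roll": [0,0,0,0,0,5.5,5.5,5.5,5.2,0]
}}

```text
time: 19.2
tcp_pos: [0.3771, 0.3247, 0.0993]
tcp_rot: [-1.57, -0.001, -0.07]
ft_force: [-0.3, 0.1, -0.3]
width: 0.0428
```

```bash
python3 go.py .5480 .1831 .1 -3.7
```

```text
t 19.2 pos [0.3771 0.3247 0.0993] rot [-8.996e+01 -5.000e-02 -4.010e+00] F [-0.3  0.1 -0.3] w 42.8
roll needed -0.31 shift at yaw [np.float64(179.7), np.float64(-0.7), np.float64(-130.3)]
```

>>> {"method": "send_rows", "body": {
  "linear": [
    [18,0,-13],
    [18,0,-13],
    [18,0,-13],
    [18,0,-13],
    [18,0,-13],
    [18,0,-13],
    [18,0,-13],
    [18,0,-13],
    [18,0,-13],
    [18,0,-13],
    [0,20,0],
    [0,25,0],
    [0,20,0],
    [0,15,0],
    [0,6,0],
    [0,0,0]
  ],
  "roll": [-0.3,0,0,0,0,0,0,0,0,0,0,0,0,0,0,0]
}}

```text
time: 20.53
tcp_pos: [0.5475, 0.1832, 0.0113]
tcp_rot: [-1.572, 0.003, -0.061]
ft_force: [0.7, 0.3, -0.3]
width: 0.0425
```

```bash
python3 go.py .5480 .1831 .007 -3.7; python3 slope.py L; python3 look.py c7.png
```

```text
t 20.53 pos [0.5475 0.1832 0.0113] rot [-90.05   0.15  -3.48] F [ 0.7  0.3 -0.3] w 42.5
roll needed 0.22 shift at yaw [np.float64(0.5), np.float64(4.3), np.float64(-0.1)]
top grip s -49.7 36 gap to touch 7.7 [ 0  0  0  0  0  0  0  0  1 15 12  7  2  2  1  2  2  0  1  0  3  5  1  0]
scene grip s -45.0 9 gap to touch 3.0 [0 0 0 0 0 1 1 0 0 0 0 2 6 1 0 0 1 0 2 0 0 0 0 1]
top [36.1  5.1  3. ] [0. 0. 1.] [-35.   0.   1.]
   L grip s -47.3 n 29 gap 5.3 a range [-0.0558 -0.0136] mid -0.0347 s min -0.0752
scene [35.7  2.5  2. ] [-0.9 -1.5  1.4] [-34.7   0.8   1.5]
   R grip s -44.6 n 105 gap 2.6 a range [-0.0247  0.0228] mid -0.001 s min -0.0674
   L grip s -45.5 n 7 gap 3.5 a range [-0.0412  0.0183] mid -0.0115 s min -0.0763
```

View pics/c7.png

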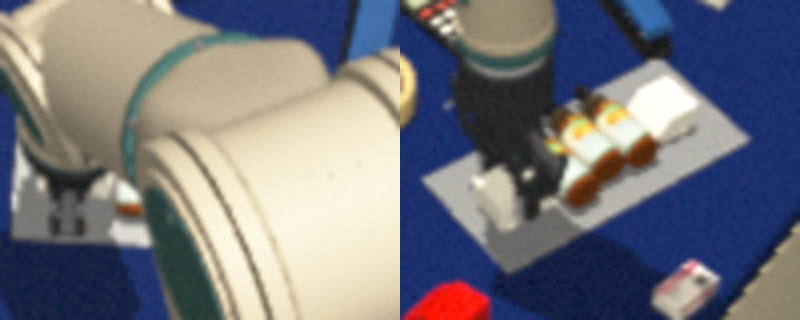

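>>> {"method": "send_rows", "body": {
  "linear": [
    [0,2.5,0],
    [0,1.8,0],
    [0,0,0],
    [0,0,0]
  ],
  "roll": [0,0,0,0]
}}

```text
time: 21.57
tcp_pos: [0.5483, 0.1835, 0.0078]
tcp_rot: [-1.571, 0.0, -0.062]
ft_force: [-0.4, 0.1, -0.5]
width: 0.0426
```

>>> {"method": "send_rows", "body": {
  "linear": [
    [0,0,0],
    [0,0,0],
    [0,0,0],
    [0,0,0],
    [0,-10,0],
    [0,-20,0],
    [0,-30,0],
    [0,-30,0],
    [0,-10,20],
    [0,0,30],
    [0,0,30],
    [0,0,30],
    [0,0,30],
    [0,0,20],
    [0,0,0],
    [0,0,0]
  ],
  "roll": [0,0,0,0,0,0,0,0,0,0,0,0,0,0,0,0],
  "grip": 72
}}

```text
time: 22.9
tcp_pos: [0.5578, 0.3449, 0.1086]
tcp_rot: [-1.57, -0.0, -0.06]
ft_force: [-0.5, -0.6, -0.0]
width: 0.0721
```

```bash
python3 go.py .5480 .1831 .007 -3.7; python3 slope.py L; python3 look.py c8.png
```

```text
t 22.9 pos [0.5578 0.3449 0.1086] rot [-89.96  -0.    -3.42] F [-0.5 -0.6 -0. ] w 72.1
roll needed 0.28 shift at yaw [np.float64(0.6), np.float64(101.6), np.float64(-162.1)]
top grip s -52.9 130 gap to touch 10.9 [ 0  0  0  0  0  2 14 30 41 27 15  3  0  0  1  0  4  0  1  6 11 12  2  4]
scene grip s -51.6 68 gap to touch 9.6 [ 0  0  0  0  0  0  2  1 21 41  4  1  1  0  0  4 10  5 17  6 13  3 13  0]
top [35.4 -2.2  0.8] [ 0.6 -2.3  1.2] [-33.4   1.1   0.9]
   R grip s -44.8 n 174 gap 2.8 a range [-0.0222  0.0231] mid 0.0004 s min -0.0669
   L grip s -52.4 n 85 gap 10.4 a range [-0.0163  0.0479] mid 0.0158 s min -0.0514
scene [33.9 -0.9  1.7] [-0.8  2.   1.2] [-34.7   1.5   1.7]
   R grip s -44.6 n 111 gap 2.6 a range [-0.023   0.0253] mid 0.0012 s min -0.0663
   L grip s -51.2 n 53 gap 9.2 a range [-0.0309  0.0159] mid -0.0075 s min -0.0776
```

View pics/c8.png

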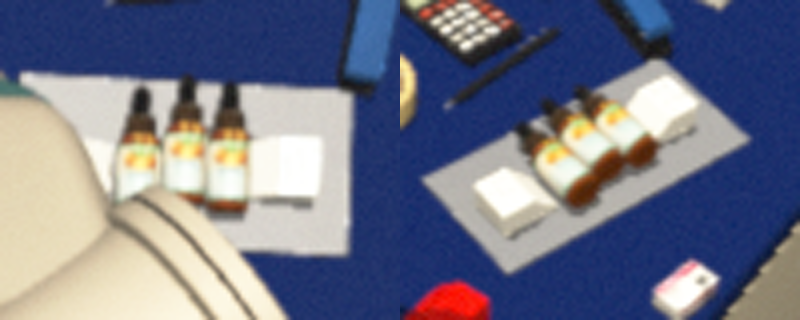

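>>> {"method": "send_rows", "body": {
  "linear": [
    [0,0,-20],
    [0,0,-30],
    [0,0,-30],
    [0,0,-30],
    [0,0,-30],
    [0,0,-20],
    [0,0,0],
    [0,20,0],
    [0,30,0],
    [0,25,0],
    [0,15,0],
    [0,8,0],
    [0,2,0],
    [0,0,0]
  ],
  "roll": [0,0,0,0,0,0,0.2,0,0,0,0,0,0,0]
}}

```text
time: 24.77
tcp_pos: [0.5486, 0.184, 0.0079]
tcp_rot: [-1.571, 0.0, -0.066]
ft_force: [-0.0, 0.0, 0.7]
width: 0.0721
```

>>> {"method": "send_rows", "body": {
  "linear": [
    [0,0,0],
    [0,0,0],
    [0,0,0],
    [0,0,0],
    [0,0,0],
    [0,0,0],
    [0,0,0]
  ],
  "roll": [0,0,0,0,0,0,0],
  "grip": 35
}}

```text
time: 25.35
tcp_pos: [0.5497, 0.184, 0.0095]
tcp_rot: [-1.57, -0.002, -0.066]
ft_force: [-1.3, -0.6, 6.3]
width: 0.0429
```

>>> {"method": "send_rows", "body": {
  "linear": [
    [0,-1.5,0],
    [0,0,0],
    [0,0,-2],
    [0,0,-2],
    [0,0,-2],
    [0,0,-2],
    [0,0,-1],
    [0,0,0],
    [0,0,0]
  ],
  "roll": [0,0,0,0,0,0,0,0,0]
}}

```text
time: 26.1
tcp_pos: [0.548, 0.1741, 0.0096]
tcp_rot: [-1.571, -0.0, -0.066]
ft_force: [1.0, -1.7, 1.5]
width: 0.0426
```

```bash
python3 go.py .5480 .1741 .007 -3.7; python3 slope.py L; python3 look.py c9.png
```

```text
t 26.1 pos [0.548  0.1741 0.0096] rot [-90.03  -0.    -3.81] F [ 1.  -1.7  1.5] w 42.6
roll needed -0.11 shift at yaw [np.float64(-0.0), np.float64(2.6), np.float64(0.0)]
top grip s -41.6 20 gap to touch -0.4 [0 0 0 0 0 0 0 0 0 0 0 1 3 5 6 4 2 0 0 0 0 6 4 0]
scene grip s -38.8 7 gap to touch -3.2 [0 0 0 0 0 0 0 1 0 0 0 0 0 1 2 2 2 0 2 1 0 0 0 0]
top [36.   0.7  0.8] [0. 0. 1.] [-35.   0.   1.]
   L grip s -42.7 n 6 gap 0.7 a range [-0.0554 -0.0189] mid -0.0371 s min -0.0766
scene [34.3  3.   1.1] [-1.4  0.5  1.2] [-34.7   0.9   1.5]
   R grip s -44.0 n 102 gap 2.0 a range [-0.0224  0.0231] mid 0.0003 s min -0.0666
   L grip s -41.3 n 3 gap -0.7 a range [-0.0411  0.0191] mid -0.011 s min -0.0679
```

View pics/c9.png

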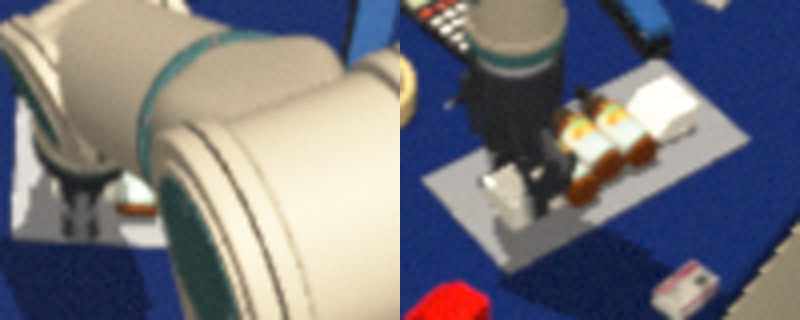

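Lower, release and look.

>>> {"method": "send_rows", "body": {
  "linear": [
    [0,1,0],
    [0,0.5,0],
    [0,0,0],
    [0,0,0]
  ],
  "roll": [0,0,0,0]
}}

```text
time: 27.13
tcp_pos: [0.5479, 0.1745, 0.0095]
tcp_rot: [-1.571, -0.0, -0.066]
ft_force: [-3.4, -1.9, 14.2]
width: 0.0426
```

>>> {"method": "send_rows", "body": {
  "linear": [
    [0,0,0],
    [0,0,0],
    [0,0,0],
    [0,0,0],
    [0,-10,0],
    [0,-20,0],
    [0,-30,0],
    [0,-30,0],
    [-10,-10,20],
    [-20,0,30],
    [-20,0,30],
    [-20,0,30],
    [-20,0,30],
    [-20,0,20],
    [0,0,0],
    [0,0,0]
  ],
  "roll": [0,0,0,0,0,0,0,0,0,0,0,0,0,0,0,0],
  "grip": 72
}}

```text
time: 28.47
tcp_pos: [0.447, 0.3436, 0.1085]
tcp_rot: [-1.57, 0.001, -0.061]
ft_force: [0.4, -1.2, -0.4]
width: 0.0718
```

```bash
python3 go.py .5480 .1741 .007 -3.7; python3 look.py c10.png
```

```text
t 28.47 pos [0.447  0.3436 0.1085] rot [-8.995e+01  3.000e-02 -3.500e+00] F [ 0.4 -1.2 -0.4] w 71.8
roll needed 0.2 shift at yaw [np.float64(111.7), np.float64(101.5), np.float64(-162.6)]
top [35.2 -0.1  0.6] [ 0.3 -0.   1. ] [-33.7   0.3   0.8]
   R grip s -44.2 n 171 gap 2.2 a range [-0.0242  0.0273] mid 0.0015 s min -0.0667
   L grip s -43.3 n 151 gap 1.3 a range [-0.0289  0.0165] mid -0.0062 s min -0.0668
scene [33.3 -2.9  1.2] [-0.4  1.3  1.5] [-35.1  -1.3   1.6]
   R grip s -44.0 n 106 gap 2.0 a range [-0.0248  0.0244] mid -0.0002 s min -0.066
   L grip s -43.0 n 74 gap 1.0 a range [-0.0314  0.0142] mid -0.0086 s min -0.0686
```

View pics/c10.png

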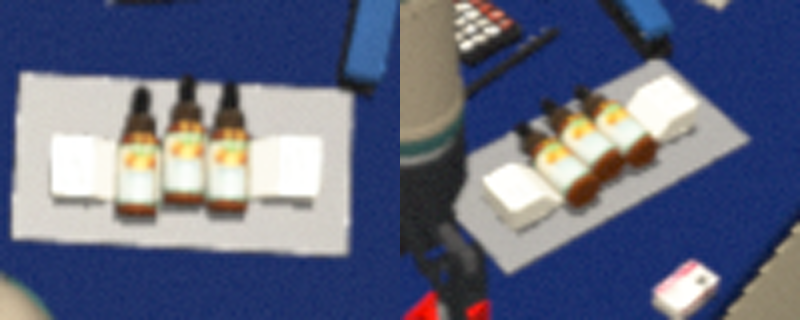

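```bash
python3 go.py .5443 .0125 .1085 -3.7
```

```text
t 28.87 pos [0.4494 0.3405 0.108 ] rot [-9.002e+01 -1.000e-02 -3.890e+00] F [-0.8 -0.   0.3] w 72.0
roll needed -0.19 shift at yaw [np.float64(115.8), np.float64(-0.5), np.float64(-321.2)]
```

>>> {"method": "send_rows", "body": {
  "linear": [
    [9,0,-25],
    [9,0,-25],
    [9,0,-25],
    [9,0,-25],
    [9,0,-25],
    [9,0,-25],
    [9,0,-25],
    [9,0,-25],
    [9,0,-25],
    [9,0,-25],
    [9,0,-25],
    [9,0,-25],
    [8,0,-21],
    [0,0,0],
    [0,0,0]
  ],
  "roll": [-0.2,0,0,0,0,0,0,0,0,0,0,0,0,0,0]
}}

```text
time: 30.12
tcp_pos: [0.5446, 0.0116, 0.1079]
tcp_rot: [-1.571, -0.0, -0.067]
ft_force: [-0.1, 0.7, 0.7]
width: 0.0718
```

```bash
python3 go.py .5443 .0125 .0075 -3.7
```

```text
t 30.12 pos [0.5446 0.0116 0.1079] rot [-90.03  -0.    -3.82] F [-0.1  0.7  0.7] w 71.8
roll needed -0.12 shift at yaw [np.float64(-0.3), np.float64(100.4), np.float64(0.8)]
```

>>> {"method": "send_rows", "body": {
  "linear": [
    [0,20,0.5],
    [0,30,0],
    [0,25,0],
    [0,15,0],
    [0,8,0],
    [0,1.5,0],
    [0,0,0]
  ],
  "roll": [-0.1,0,0,0,0,0,0]
}}

```text
time: 30.7
tcp_pos: [0.5443, 0.0153, 0.0085]
tcp_rot: [-1.57, 0.0, -0.06]
ft_force: [0.9, -0.0, 0.4]
width: 0.0717
```

>>> {"method": "send_rows", "body": {
  "linear": [
    [0,0,0],
    [0,0,0],
    [0,0,0],
    [0,0,0],
    [0,0,0],
    [0,0,0],
    [0,0,0]
  ],
  "roll": [0,0,0,0,0,0,0],
  "grip": 35
}}

```text
time: 31.28
tcp_pos: [0.5455, 0.0144, 0.01]
tcp_rot: [-1.57, -0.003, -0.061]
ft_force: [-0.5, -0.4, 6.4]
width: 0.0426
```

>>> {"method": "send_rows", "body": {
  "linear": [
    [0,-1,0],
    [0,-0.5,0],
    [-1,0,0.7],
    [-1,0,0.7],
    [0,0,0],
    [0,0,0]
  ],
  "roll": [0,0,0,0,0,0]
}}

```text
time: 31.78
tcp_pos: [0.5421, 0.016, 0.01]
tcp_rot: [-1.571, 0.001, -0.06]
ft_force: [-0.7, 0.5, 1.3]
width: 0.043
```

>>> {"method": "send_rows", "body": {
  "linear": [
    [0,1,0],
    [0,0.5,0],
    [0,0,0],
    [0,0,0]
  ],
  "roll": [0,0,0,0]
}}

```text
time: 32.12
tcp_pos: [0.5421, 0.016, 0.0099]
tcp_rot: [-1.571, 0.0, -0.061]
ft_force: [-3.4, 0.1, 16.3]
width: 0.0426
```

>>> {"method": "send_rows", "body": {
  "linear": [
    [0,0,0],
    [0,0,0],
    [0,0,0],
    [0,0,0],
    [0,-10,0],
    [0,-20,0],
    [0,-30,0],
    [0,-30,0],
    [0,-10,-20],
    [0,0,-30],
    [0,0,-30],
    [0,0,-20],
    [0,0,0]
  ],
  "roll": [0,0,0,0,0,0,0,0,0,0,0,0,0],
  "grip": 72
}}

```text
time: 33.2
tcp_pos: [0.5356, -0.0905, 0.1091]
tcp_rot: [-1.575, 0.0, -0.068]
ft_force: [-0.7, -0.4, 0.0]
width: 0.072
```

```bash
python3 look.py c11.png;python3 go.py .5443 .0125 .0075 -3.7
```

```text
top [36.   1.3  0.7] [0.2 0.6 0.8] [-33.5   1.2   1. ]
   R grip s -43.0 n 162 gap 1.0 a range [-0.0246  0.0243] mid -0.0001 s min -0.0645
   L grip s -42.6 n 139 gap 0.6 a range [-0.0321  0.0237] mid -0.0042 s min -0.066
scene [33.7 -3.8  1.6] [-1.  -1.2  1.2] [-34.4   0.6   2. ]
   R grip s -42.5 n 85 gap 0.5 a range [-0.0256  0.0206] mid -0.0025 s min -0.0648
   L grip s -42.3 n 66 gap 0.3 a range [-0.0302  0.0163] mid -0.007 s min -0.0689
t 33.6 pos [ 0.5365 -0.0827  0.1086] rot [-89.97   0.    -3.37] F [-0.1 -0.4 -0.9] w 71.9
roll needed 0.33 shift at yaw [np.float64(1.6), np.float64(101.1), np.float64(95.5)]
```

View pics/c11.png

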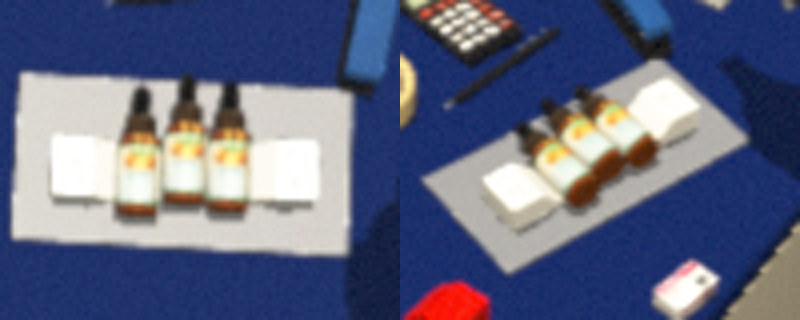

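The view shows both wedges flat and square. Each toe tucks under an end bottle's mid-body (top view about 100,170 and 265,170 in the crop), and the bottles have not moved. The gripper is clear, so I am handing in.

```bash
python3 -c "
from plant import r
print(r.job_done())"
```

```text
the job is handed in; nothing more can be done
None
```

Both white wedges now stand flat on the mat, one at each end of the row, with their slopes facing the end bottles. I handed the job in at about 33.6 s with the gripper open and clear of everything.

- **Gap to the bottles:** the last camera checks put each slope about 0.3–1 mm short of touching its bottle. Those readings carry roughly 1 mm of error from the depth noise and camera calibration.
- **Alignment:** each wedge is within about 3 mm of the middle of its bottle's body. They were released within about half a degree of square to the row.
- **Bottles:** they stayed where they were, to within about 1 mm, with the small gaps already between them. The red and blue look-alikes, the spacer and the carton were not touched.
- **Corrections:** I set the right wedge down about 2 mm short. My first attempt to close that gap barely moved it because it stuck on the mat, so I lifted it slightly and moved it in. The left wedge also needed a second grip to close up.
- **Disagreement:** the two cameras differed by 1–3 mm in absolute positions, so I relied on the wedge-to-bottle distance within each camera.
- **Forces:** the highest wrist force I saw was about 17 N, while setting the wedges down.

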